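# Release the ratchet of the frame clamp and open its jaw

## Robot

A 6-joint arm with a two-finger parallel gripper is mounted at the origin on the work surface. World frame = base frame: x ahead of the robot, y to its left, z up, the work surface at z = 0. Lengths are in m, angles in rad, forces in N, time in s.
With the tool pointing down it reaches from about 0.35 to 0.975 m from the base axis. Payload 4.9 kg.
Tool frame: the origin (TCP) lies midway between the tips of the shut fingers; the grasp point (between the pads) lies 19 mm behind it; z points along the fingers, y is the direction in which the jaws open and shut (so a half turn about z gives the same grasp; the last joint's range is limited). The gripper opens to 85 mm and grips with 20 to 120 N. Pads are 22 mm wide; open, the fingers measure 114 mm over their backs; the gripper's body (76 mm by 85 mm) begins 54 mm behind the grasp point. The pads swing forward as they close: fully open they stand 13 mm farther back than shut.
Start: joints at [1.193, 0.053, 1.613, -0, 1.476, -0.119], TCP at [0.16, 0.604, 0.231] pointing down, gripper open.
Joint ranges: [-3.01, 3.01], [-1.01, 2.22], [0.06, 2.58], [-1.02, 4.17], [0.09, 2.62], [-3.14, 3.14]. Speed limits (rad/s): [2.57, 2.57, 3.14, 3.14, 3.14, 3.14].

## Interface

Orientations are given as a rotation vector (axis times angle).
In Python, from station import ctrl gives the robot as it stands.
- The arm moves only by the tool jog_arm, never from a script. Its argument "steps" is a list of rows, each an object of numbers: "dx", "dy", "dz": the shift along the world's x, y, z in units of 60 mm (1.0 is 60 mm); "twist": the turn about the world's z in units of 10 degrees (1.0 is 10 degrees). A call has 1 to 5 rows; each row is the pose to reach, as a shift and turn from the pose measured when the call began; what a row does not reach only later rows make up. A row lasts 1/8 s, in which the tool goes at most 62.5 mm and 10.7 degrees, less where a joint would pass 70% of its speed; a pose out of reach is approached as far as the arm can. A call with a gripper value outside its range is refused whole. "gripper" is the closure in counts, from 0 (fully open) to 255 (shut), set as the call begins (left out, the last holds). The fingers move at their own pace and stop on an object; "newtons" is the grip in N (left out, the last holds). Time passes only in rows, so rows that repeat a pose let the fingers close. It gives the time, the measured TCP pose, the force and the opening at its end, in the units of the state.
- ctrl.get_obs(): the state, without advancing time (a new reading comes with each control period).
- ctrl.get_image(name): name is "scene" or "top" or "wrist"; returns a dict with "frame" (384x512x3 uint8, red, green, blue), "range_z" (384x512 float32, m along the optical axis (not along the pixel's ray), 0 where there is no reading), "fx", "fy", "cx", "cy" (pixels), "extrinsics" (4x4, takes a point from camera to world coordinates). Camera axes: x right, y down, z forward; pixel columns grow to the right and rows downward; lengths in m; the calibration is good to about 2 mm. A picture is of the moment at which its call begins.
- ctrl.finish_job(): hands the job in, once; it reports no verdict.
The state is a dict: "t": time; "q": joint angles; "dq": joint speeds; "effort": joint torques, N m; "tool_pos": TCP position; "tool_rot": TCP orientation; "contact_force": force on the tool from outside, world axes, zero at the start; "wrist_torque": the same for the moment, N m; "opening": finger opening in m.
Only numpy, scipy, OpenCV 4.12 (cv2) and the standard library are available. Lean on these libraries where they do the work, as an engineer would, in place of code of your own. Each camera call takes 0.05 s, during which the arm holds its last target.

## Task

Open the frame clamp fully for the next canvas: tip the ratchet pawl by its red knob right back so that it stays clear of the toothed wheel, then turn the crank backward (anticlockwise seen from above) until you feel it come up gently against its end stop, without straining the stop or forcing the wheel against the pawl, and leave it there. Then tip the pawl down again so that its nose drops into the teeth, let go, and leave the other things on the table where they are.

Things in the scene. Friction and masses are not known exactly. Their poses are not given: they have to be found in the camera images.
- pawl (a joint): the pawl's hinge, rad: 0 = nose fully down in a tooth gap (up to about 0.25 when riding on a tooth), growing as it is lifted off the wheel, 1.35 = thrown right back against its own stop. Weighted by its knob (pawl 0.12 kg): below about 0.6 it falls onto the wheel, above about 0.7 it falls back and stays clear, by itself. About 1 N at the knob moves it.
- pawl_knob (a point): centre of the red ball knob (24 mm across) on the pawl's thumb lever (8 mm thick), 65 mm from the pivot. Pawl down: the lever leans 30 degrees from upright towards the axle, knob 114 mm above the table; thrown back: 47 degrees away from the axle, knob 102 mm up. Free room above the knob and on both sides of it along the line from axle to pivot.
- pawl_pivot (a point): middle of the pawl's hinge, 58 mm above the table, 112 mm from the axle. The hinge axis is level and square to the line from axle to pivot: the knob swings in the upright plane through both, up and then away from the axle. A brass nose arm 14 mm wide reaches 53 mm from the pivot towards the axle, level when the pawl is down, and turns with the lever.
- ratchet (a joint): turn of ratchet wheel and crank, rad, growing backward (anticlockwise from above). The pawl locks it against backward turning (teeth 30 degrees apart, so some play). Turning takes about 5 N at the grip; it stays where left. Backward travel from the start, 0.8 to 1.5 rad, ends at a hidden rubber buffer, place not told: the force at the grip rises by 5 to 10 N per mm; over 20 N there strains it.
- grip_mid (a point): half-way up the crank's upright wooden grip: a round knob free to spin about its own upright axis, 24 mm across, 50 mm high (from 84 to 134 mm above the table), at the end of the red crank arm, 100 mm from the axle. During the work it stays on the side of the axle away from the pawl.
- axle (a point): the top of the upright axle of the ratchet wheel and crank, 87 mm above the table, at the centre of a toothed steel wheel 160 mm across that lies level, its tooth tips 52 mm above the table
- jaw_face (a point): middle of the wooden jaw's pressing face; the jaw (140 mm wide) slides on the bed away from the fixed wooden fence as the crank is turned backward; it is driven by a rack below the wheel
- clamp: the fixed frame clamp: blue base plate 290 x 270 x 20 mm, bed and fence; origin on the table right below the axle; x points from the axle to the fence, y from the axle to the pawl's pivot
- corner_block: bystander, to be left alone: small pale wooden block 36 x 36 x 22 mm lying on the ledge of the clamp's base plate; origin: centre of its underside
- eraser: bystander, to be left alone: white eraser 22 x 50 x 13 mm on the same ledge; origin: centre of its underside
- batten: bystander, to be left alone: pale wooden batten 130 x 26 x 18 mm lying on the table beside the clamp's bed; origin: centre of its underside
- scissors: bystander, to be left alone: scissors with blue handles, about 140 mm long, 10 mm high, lying on a white canvas (20 mm thick); origin: the scissors' pivot, on the underside
- glue_pot: bystander, to be left alone: white bowl, 84 mm across, 50 mm high; origin: centre of its underside
- glue_bottle: bystander, to be left alone: white glue bottle with red tip, 40 mm across, 100 mm high; origin: centre of its underside
- paint_jar: bystander, to be left alone: white jar with red lid, 68 mm across, 85 mm high; origin: centre of its underside
- brush: bystander, to be left alone: paint brush lying on the canvas; origin: centre of its underside

How it is judged:
On the way, in this order (a step that is already met when the one before it is completed fails the run):
1. the pawl is thrown back clear of the wheel (value of joint pawl above 1 rad), for 0.2 s.
2. with the pawl still clear, the crank is turned backward up to its end stop (value of joint ratchet above 1.45 rad and value of joint pawl above 1 rad), for 0.2 s.
At the end, for the whole second after the job is handed in: The crank is at rest within 0.05 rad (3 degrees) of its backward end stop, so that the jaw is fully open, and the pawl is down with its nose in a tooth gap (pawl joint below 0.12 rad) (value of joint ratchet above 1.45 rad and value of joint pawl below 0.12 rad and velocity of joint ratchet between -0.05 and 0.05 rad/s); the robot touches nothing.
It fails at once if the end stop's rubber buffer is strained: the crank is pressed more than 0.035 rad into it (about 25 N at the grip) (value of joint ratchet above 1.535 rad).
It fails at once if the wheel is forced against the pawl with more than 25 N (contact force between pawl and ratchet above 25 N).
It fails at once if a bystander is moved more than 30 mm (distance of any of corner_block, eraser, batten, scissors, glue_pot, glue_bottle, paint_jar, brush from where it was at the start of the episode above 0.03 m).
It also fails if it takes over 67 s, if anything falls off the work surface, if the arm or the gripper's body presses on something with over 40 N, if the wrist force passes 120 N, or if a joint passes its speed limit or range.

## Working session

There is one attempt and no reset: what is moved stays moved. The work goes in short steps, Python scripts to look and compute and a tool call to move; the robot and the scene stay as the last step left them, time stands still between calls to the robot, and variables do not carry over. Pictures are saved under pics/ and viewed, and the job is handed in when it is done.

Besides the shell and the picture viewer there is one more tool, called after ">>>" as name(argument=value, ...), one argument or row to a line, values as JSON. jog_arm: Moves the arm, as the interface text tells. Its arguments: {"type":"object","properties":{"steps":{"type":"array"},"gripper":{"type":"number"},"newtons":{"type":"number"}},"required":["steps"]}

```bash
mkdir -p pics; ls; cat > h.py <<'E'
from station import ctrl
import numpy as np, cv2
def grab(n,f):
    im=ctrl.get_image(n); cv2.imwrite('pics/'+f,cv2.cvtColor(im['frame'],cv2.COLOR_RGB2BGR)); return im
def world(im,u,v,z=None):
    E=im['extrinsics']
    if z is None:
        d=im['range_z'][int(v),int(u)]; return (E@[ (u-im['cx'])/im['fx']*d,(v-im['cy'])/im['fy']*d,d,1])[:3]
    r=E[:3,:3]@np.array([(u-im['cx'])/im['fx'],(v-im['cy'])/im['fy'],1]); o=E[:3,3]
    return o+r*(z-o[2])/r[2]
def cloud(im):
    d=im['range_z'];v,u=np.mgrid[:d.shape[0],:d.shape[1]]
    P=np.stack([(u-im['cx'])/im['fx']*d,(v-im['cy'])/im['fy']*d,d],-1)
    return P@im['extrinsics'][:3,:3].T+im['extrinsics'][:3,3]
E
python3 - <<'E'
from h import *
import pickle
o=ctrl.get_obs();print(o)
for n in ['scene','top','wrist']:
    im=grab(n,n+'0.png'); pickle.dump(im,open(n+'0.pkl','wb')); print(n,im['extrinsics'].round(3).tolist(),im['fx'])
E
```

```text
pics
{'t': 0.0, 'q': array([ 1.19298786e+00,  5.33434712e-02,  1.61428709e+00, -2.03875002e-05,
        1.47601439e+00, -1.19010705e-01]), 'dq': array([ 0.00074722, -0.00093933,  0.00187953,  0.00030658,  0.00032394,
       -0.00059345]), 'effort': array([ 2.37904431e-03, -3.93692636e+01, -3.70177031e+01,  1.93712174e-05,
        7.07997009e-03, -2.25653429e-05]), 'tool_pos': array([0.15972861, 0.60359868, 0.23007545]), 'tool_rot': array([-0.40531925, -3.11484579,  0.00313215]), 'contact_force': array([-0.13682111, -0.32090534, -0.6847948 ]), 'wrist_torque': array([ 0.06043164, -0.04127921, -0.00991581]), 'opening': 0.08505993755952271}
scene [[-0.705, 0.544, -0.455, 1.104], [0.709, 0.529, -0.466, 0.486], [-0.013, -0.651, -0.759, 0.963], [0.0, 0.0, 0.0, 1.0]] 408.15284204129773
top [[0.012, -0.992, 0.125, 0.439], [-1.0, -0.009, 0.022, -0.051], [-0.021, -0.126, -0.992, 1.425], [0.0, 0.0, 0.0, 1.0]] 471.8420580377258
wrist [[0.256, 0.921, 0.295, 0.084], [0.967, -0.243, -0.08, 0.625], [-0.002, 0.305, -0.952, 0.373], [0.0, 0.0, 0.0, 1.0]] 344.6162393458218
```

View pics/scene0.png

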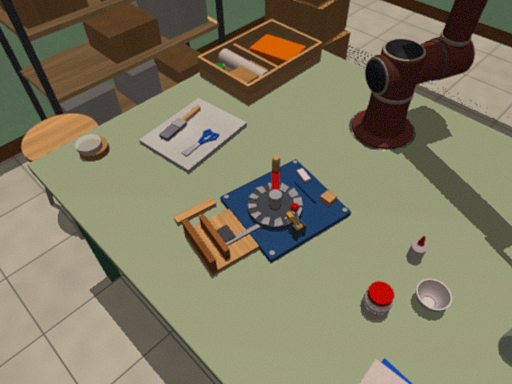

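View pics/top0.png

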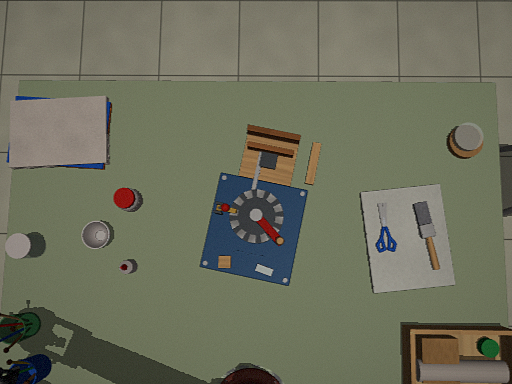

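```bash
python3 - <<'E'
from h import *
import pickle
t=pickle.load(open('top0.pkl','rb'))
f=t['frame'][165:295,190:325]; cv2.imwrite('pics/topz.png',cv2.cvtColor(cv2.resize(f,None,fx=5,fy=5,interpolation=cv2.INTER_CUBIC)[:600],cv2.COLOR_RGB2BGR)) 
s=pickle.load(open('scene0.pkl','rb'))
f=s['frame'][145:265,200:360]; cv2.imwrite('pics/scz.png',cv2.cvtColor(cv2.resize(f,None,fx=5,fy=5,interpolation=cv2.INTER_CUBIC),cv2.COLOR_RGB2BGR)) 
for im,n,(u0,v0,u1,v1) in((t,'top',(190,165,325,295)),(s,'sc',(200,145,360,265))):
    C=cloud(im); F=im['frame'].astype(int); m=(F[...,0]>140)&(F[...,1]<60)&(F[...,2]<60); k=np.zeros_like(m);k[v0:v1,u0:u1]=1;m&=k.astype(bool)
    nn,l,st,c=cv2.connectedComponentsWithStats(m.astype(np.uint8))
    for i in range(1,nn):
        if st[i,4]>5: P=C[l==i];print(n,st[i],c[i].round(1),P.mean(0).round(4),P.min(0).round(3),P.max(0).round(3))
E
```

```text
sc [272 172   8  18 117] [275.3 180.4] [ 0.5113 -0.044   0.0902] [ 0.474 -0.075  0.079] [1.104 0.486 0.963]
sc [292 203   6   5  27] [294.4 205.2] [0.5656 0.0748 0.127 ] [0.558 0.066 0.124] [0.573 0.083 0.131]
```

View pics/topz.png

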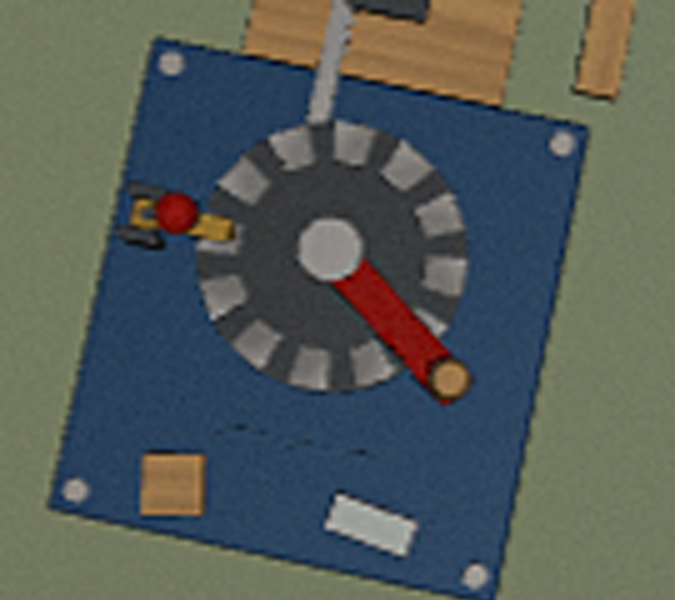

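View pics/scz.png

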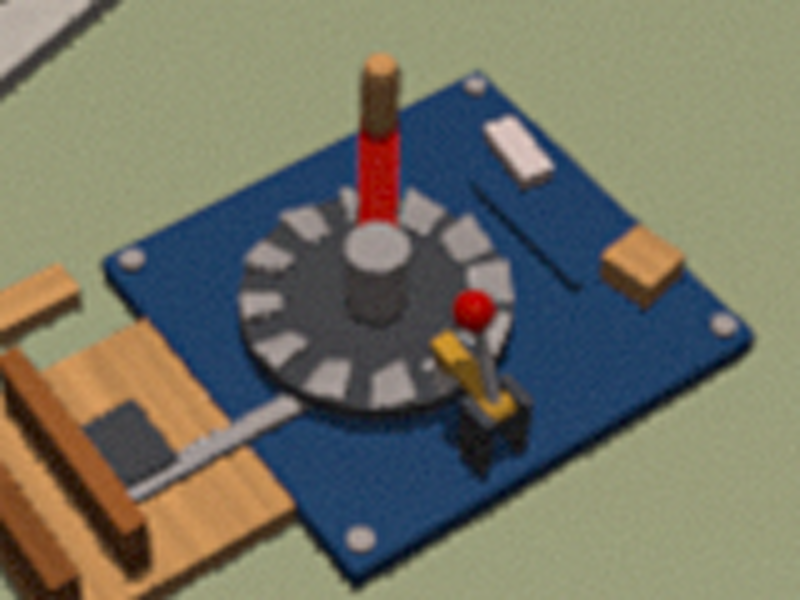

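View pics/wrist0.png

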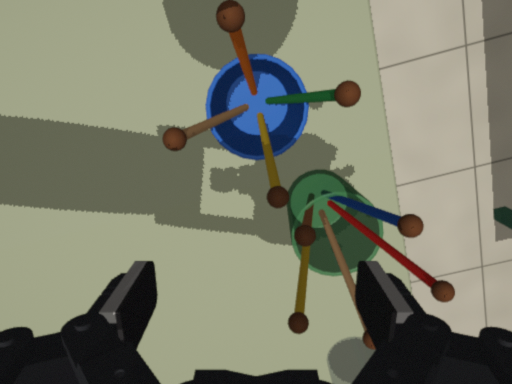

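```bash
python3 - <<'E'
from h import *
import pickle
t=pickle.load(open('top0.pkl','rb'));s=pickle.load(open('scene0.pkl','rb'))
c=lambda u,v:(190+(u-2)/5,165+(v-2)/5)
g=lambda u,v:(200+(u-2)/5,145+(v-2)/5)
A=world(t,*c(330,248),.087);G=world(t,*c(451,379),.134);K=world(t,*c(177,213),.114)
print('top A',A,'G',G,'K',K)
A2=world(s,*g(378,247),.087);G2=world(s,*g(380,66),.134);K2=world(s,*g(474,310),.114)
print('sc A',A2,'G',G2,'K',K2)
B=[world(t,*c(*p),.023) for p in((172,64),(562,144),(475,576),(76,490))];print(np.array(B).round(4))
B=np.array(B);y=(B[0]-B[1]+B[3]-B[2]);x=(B[0]-B[3]+B[1]-B[2]);print('yaw',np.degrees(np.arctan2(x[1],x[0])),np.degrees(np.arctan2(y[1],y[0]))-90)
for a,gg,k in((A,G,K),(A2,G2,K2)):
  print(np.linalg.norm((gg-a)[:2]),np.linalg.norm((k-a)[:2]),np.degrees(np.arctan2(*(gg-a)[1::-1])),np.degrees(np.arctan2(*(k-a)[1::-1])))
for n,p in(('block',(174,484)),('eraser',(371,524))):print(n,world(t,*c(*p),.04))
E
```

```text
top A [ 0.54609936 -0.00979103  0.087     ] G [ 0.47158583 -0.07800871  0.134     ] K [0.56268999 0.07515161 0.114     ]
sc A [ 0.5471512  -0.01051903  0.087     ] G [ 0.47616413 -0.07682177  0.134     ] K [0.56083495 0.07145182 0.114     ]
[[ 0.6613  0.0888  0.023 ]
 [ 0.6149 -0.1457  0.023 ]
 [ 0.3599 -0.0951  0.023 ]
 [ 0.4068  0.1401  0.023 ]]
yaw -11.315911082991855 -11.239262177521766
0.1010243487241388 0.08654768145110668 -137.52566716531265 78.94836730466444
0.09713504090153213 0.08310514894491197 -136.9541745644764 80.52275418625997
block [0.4113322  0.08070709 0.04      ]
eraser [ 0.3897681  -0.03416615  0.04      ]
```

>>> jog_arm(
  steps=[
    {"dx": 6.6, "dy": -9.5, "dz": 0, "twist": -8.6},
    {"dx": 6.6, "dy": -9.5, "dz": 0, "twist": -8.6},
    {"dx": 6.6, "dy": -9.5, "dz": 0, "twist": -8.6},
    {"dx": 6.6, "dy": -9.5, "dz": 0, "twist": -8.6},
    {"dx": 6.6, "dy": -9.5, "dz": 0, "twist": -8.6},
  ],
  gripper=255,
)

```text
t: 0.78
tool_pos: [0.3387, 0.3456, 0.2306]
tool_rot: [-1.776, -2.59, 0.001]
contact_force: [0.8, -0.1, 0.1]
opening: -0.0
```

>>> jog_arm(
  steps=[
    {"dx": 3.6, "dy": -5.2, "dz": 0, "twist": -3.2},
    {"dx": 3.6, "dy": -5.2, "dz": 0, "twist": -3.2},
    {"dx": 3.6, "dy": -5.2, "dz": 0, "twist": -3.2},
    {"dx": 3.6, "dy": -5.2, "dz": -0.5, "twist": -3.2},
    {"dx": 3.6, "dy": -5.2, "dz": -0.5, "twist": -3.2},
  ],
)

```text
t: 1.4
tool_pos: [0.5156, 0.0896, 0.2114]
tool_rot: [-2.422, -2.0, -0.001]
contact_force: [0.3, 0.6, 0.7]
opening: -0.0
```

>>> jog_arm(
  steps=[
    {"dx": 0, "dy": 0, "dz": 0, "twist": 0},
  ],
)

```text
t: 1.52
tool_pos: [0.5164, 0.0863, 0.2099]
tool_rot: [-2.426, -1.993, 0.003]
contact_force: [-1.0, 0.1, -0.5]
opening: 0.0
```

```bash
cat >> h.py <<'E'
U=np.array([np.cos(np.radians(78.7)),np.sin(np.radians(78.7))]);A=np.array([.5466,-.0101])
def st():
    o=ctrl.get_obs();from scipy.spatial.transform import Rotation as R
    M=R.from_rotvec(o['tool_rot']).as_matrix();p=o['tool_pos']
    d=p[:2]-A
    print('t',round(o['t'],2),'p',p.round(4),'yaw',np.degrees(np.arctan2(M[1,1],M[0,1])).round(1),'F',o['contact_force'].round(1),'s,w',(d@U).round(4),(d@[U[1],-U[0]]).round(4),'polar',np.linalg.norm(d).round(4),np.degrees(np.arctan2(d[1],d[0])).round(1),'op',round(o['opening'],4),'q6',o['q'][5].round(2))
    return o
E
python3 - <<'E'
from h import *
st();im=grab('wrist','w1.png');import pickle;pickle.dump(im,open('w1.pkl','wb'))
grab('scene','s1.png')
E
```

```text
t 1.52 p [0.5164 0.0863 0.2099] yaw -11.2 F [-1.   0.1 -0.5] s,w 0.0886 -0.0485 polar 0.101 107.4 op 0.0 q6 0.22
```

View pics/w1.png

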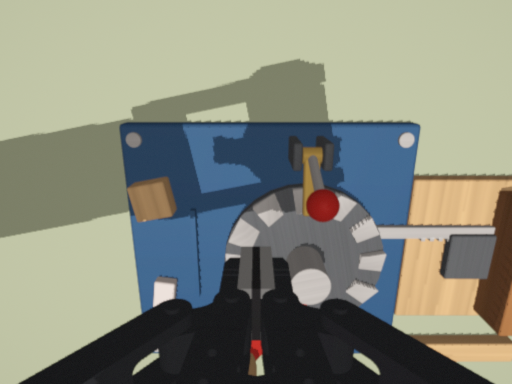

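```bash
python3 - <<'E'
from h import *
import pickle
im=pickle.load(open('w1.pkl','rb'))
F=im['frame'].astype(int); m=(F[...,0]>110)&(F[...,1]<50)&(F[...,2]<50);m[:180]=0;m[225:]=0
v,u=np.nonzero(m);print(u.mean(),v.mean(),len(u),u.min(),u.max(),v.min(),v.max())
for n,p in (('knob',(322,205,.114)),('axle',(311,287,.087)),('pivot',(313,150,.062)),('b1',(135,140,.023)),('b2',(406,140,.023))):
    P=world(im,*p);d=P[:2]-A;print(n,P.round(4),'s',(d@U).round(4),'w',(d@[U[1],-U[0]]).round(4))
C=cloud(im); print(C[m].mean(0), C[m][:,2].max())
E
```

```text
322.49667994687917 205.6148738379814 753 307 338 191 221
knob [0.563  0.0734 0.114 ] s 0.0851 w -0.0003
axle [ 0.5465 -0.0109  0.087 ] s -0.0008 w 0.0001
pivot [0.569  0.1042 0.062 ] s 0.1165 w -0.0004
b1 [0.4088 0.1387 0.023 ] s 0.1189 w -0.1643
b2 [0.6622 0.0885 0.023 ] s 0.1194 w 0.0941
[0.56161466 0.07770763 0.12661953] 0.35253481085874977
```

>>> jog_arm(
  steps=[
    {"dx": 0.65, "dy": -0.87, "dz": 0},
    {"dx": 0.65, "dy": -0.87, "dz": -0.4},
    {"dx": 0.65, "dy": -0.87, "dz": -1.2},
    {"dx": 0.65, "dy": -0.87, "dz": -1.57},
    {"dx": 0.65, "dy": -0.87, "dz": -1.57},
  ],
)

```text
validation failed for argument at $.st...
```

```bash
python3 - <<'E'
from h import *
st();grab('scene','s2.png')
f=cv2.imread('pics/s2.png')[120:265,200:360];cv2.imwrite('pics/s2z.png',cv2.resize(f,None,fx=4,fy=4))
E
```

```text
t 1.62 p [0.5154 0.089  0.2108] yaw -11.0 F [0.  0.3 0.2] s,w 0.0911 -0.05 polar 0.1039 107.5 op 0.0002 q6 0.22
```

View pics/s2z.png

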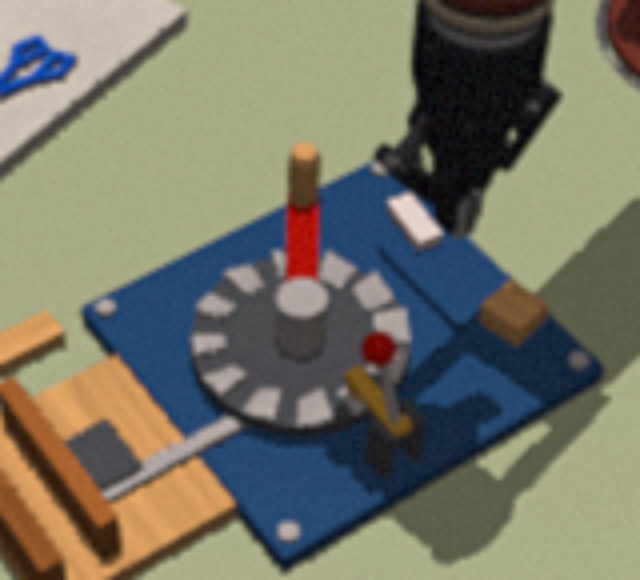

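The move was refused and the arm stayed where it was. I'll resend with all four keys in every row.

>>> jog_arm(
  steps=[
    {"dx": 0.67, "dy": -0.92, "dz": 0, "twist": 0},
    {"dx": 0.67, "dy": -0.92, "dz": -0.4, "twist": 0},
    {"dx": 0.67, "dy": -0.92, "dz": -1.2, "twist": 0},
    {"dx": 0.67, "dy": -0.92, "dz": -1.57, "twist": 0},
    {"dx": 0.67, "dy": -0.92, "dz": -1.57, "twist": 0},
  ],
)

```text
t: 2.3
tool_pos: [0.5534, 0.0363, 0.1149]
tool_rot: [-2.416, -2.0, 0.005]
contact_force: [-0.3, -0.2, 0.1]
opening: 0.0002
```

```bash
python3 - <<'E'
from h import *
st();grab('scene','s3.png')
f=cv2.imread('pics/s3.png')[120:265,200:360];cv2.imwrite('pics/s3z.png',cv2.resize(f,None,fx=4,fy=4))
E
```

```text
t 2.3 p [0.5534 0.0363 0.1149] yaw -10.8 F [-0.3 -0.2  0.1] s,w 0.0469 -0.0024 polar 0.0469 81.7 op 0.0002 q6 0.12
```

View pics/s3z.png

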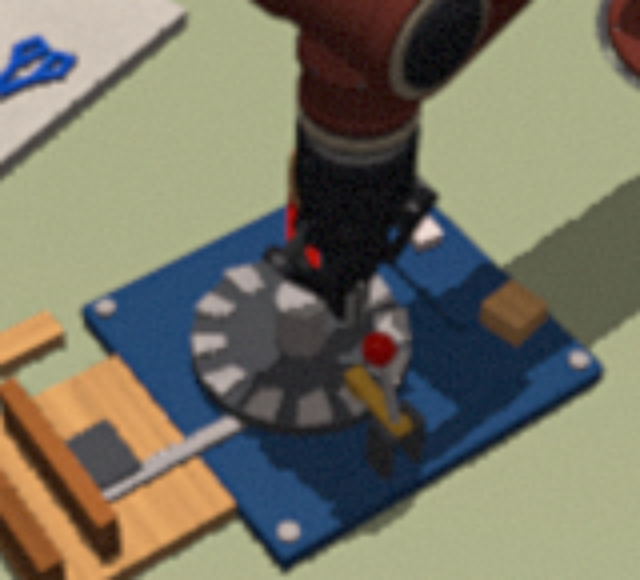

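>>> jog_arm(
  steps=[
    {"dx": 0.09, "dy": 0.26, "dz": 0.0, "twist": 0},
    {"dx": 0.14, "dy": 0.52, "dz": 0.05, "twist": 0},
    {"dx": 0.19, "dy": 0.78, "dz": 0.1, "twist": 0},
    {"dx": 0.24, "dy": 1.04, "dz": 0.1, "twist": 0},
    {"dx": 0.28, "dy": 1.23, "dz": 0.1, "twist": 0},
  ],
)

```text
t: 2.98
tool_pos: [0.5717, 0.1112, 0.1228]
tool_rot: [-2.418, -2.003, 0.001]
contact_force: [0.1, -0.4, 0.9]
opening: -0.0
```

```bash
python3 - <<'E'
from h import *
st();grab('scene','s4.png')
f=cv2.imread('pics/s4.png')[120:265,200:360];cv2.imwrite('pics/s4z.png',cv2.resize(f,None,fx=4,fy=4))
E
```

```text
t 2.98 p [0.5717 0.1112 0.1228] yaw -10.7 F [ 0.1 -0.4  0.9] s,w 0.1239 0.0009 polar 0.1239 78.3 op -0.0 q6 0.25
```

View pics/s4z.png

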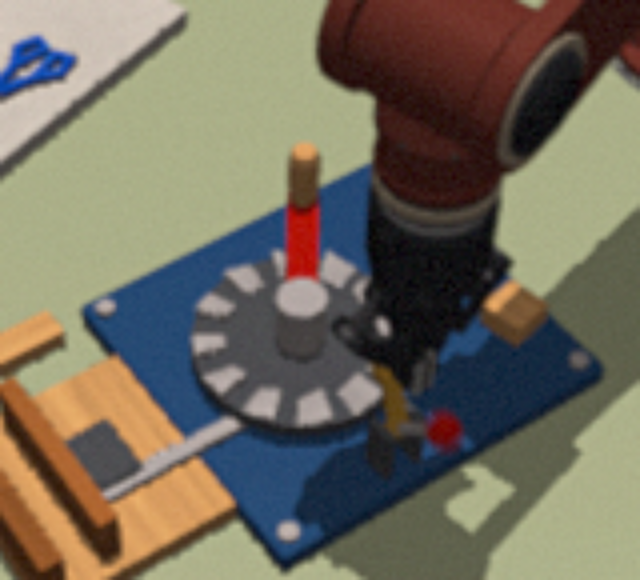

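>>> jog_arm(
  steps=[
    {"dx": 0, "dy": 0, "dz": 0.8, "twist": 0},
    {"dx": -0.4, "dy": -0.8, "dz": 1.3, "twist": -1},
    {"dx": -0.8, "dy": -1.6, "dz": 1.3, "twist": -2},
    {"dx": -1.2, "dy": -2.4, "dz": 1.3, "twist": -3},
    {"dx": -1.64, "dy": -3.15, "dz": 1.3, "twist": -3.6},
  ],
  gripper=60,
  newtons=30,
)

```text
t: 3.65
tool_pos: [0.4725, -0.0784, 0.2007]
tool_rot: [-2.92, -1.153, -0.002]
contact_force: [0.2, -0.4, 0.1]
opening: 0.0654
```

>>> jog_arm(
  steps=[
    {"dx": 0, "dy": 0, "dz": 0, "twist": 0},
  ],
)

```text
t: 3.78
tool_pos: [0.4712, -0.0806, 0.2005]
tool_rot: [-2.923, -1.145, -0.001]
contact_force: [0.6, 0.5, 0.4]
opening: 0.0653
```

```bash
python3 - <<'E'
from h import *
import pickle
st();im=grab('wrist','w5.png');pickle.dump(im,open('w5.pkl','wb'))
im=grab('top','t5.png');f=cv2.imread('pics/t5.png')[165:285,190:325];cv2.imwrite('pics/t5z.png',cv2.resize(f,None,fx=4,fy=4))
E
```

```text
t 3.77 p [ 0.4712 -0.0806  0.2005] yaw -47.2 F [0.6 0.5 0.4] s,w -0.0839 -0.0602 polar 0.1033 -136.9 op 0.0653 q6 0.5
```

View pics/w5.png

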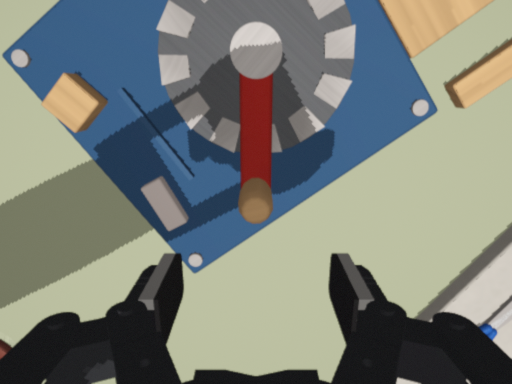

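View pics/t5z.png

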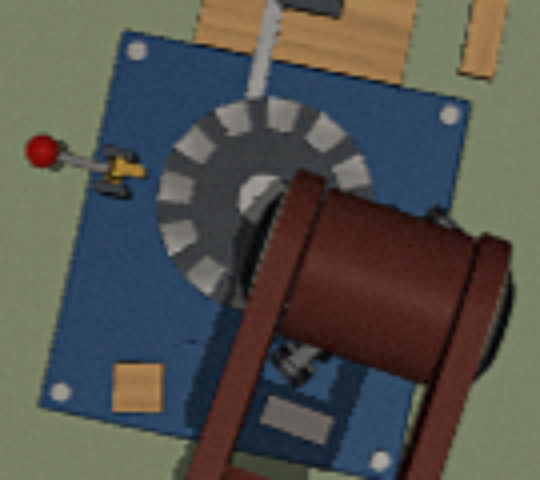

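```bash
python3 - <<'E'
from h import *
import pickle
im=pickle.load(open('w5.pkl','rb'))
for n,p in (('grip',(256,204,.134)),('axle',(256,50,.087))):
    P=world(im,*p);d=P[:2]-A;print(n,P.round(4),np.linalg.norm(d),np.degrees(np.arctan2(d[1],d[0])))
E
```

```text
grip [ 0.4762 -0.0754  0.134 ] 0.09603864914798362 -137.16112099886803
axle [ 0.5464 -0.0103  0.087 ] 0.0003320391599368218 -131.70567389415316
```

>>> jog_arm(
  steps=[
    {"dx": 0.04, "dy": 0.05, "dz": -0.6, "twist": 0},
    {"dx": 0.04, "dy": 0.05, "dz": -1.2, "twist": 0},
    {"dx": 0.04, "dy": 0.05, "dz": -1.8, "twist": 0},
    {"dx": 0.04, "dy": 0.05, "dz": -1.8, "twist": 0},
  ],
)

```text
t: 4.38
tool_pos: [0.4725, -0.0737, 0.0893]
tool_rot: [-2.914, -1.152, 0.007]
contact_force: [0.1, 0.7, 0.3]
opening: 0.0654
```

>>> jog_arm(
  steps=[
    {"dx": 0, "dy": 0, "dz": 0, "twist": 0},
    {"dx": 0, "dy": 0, "dz": 0, "twist": 0},
    {"dx": 0, "dy": 0, "dz": 0, "twist": 0},
    {"dx": 0, "dy": 0, "dz": 0, "twist": 0},
  ],
  gripper=255,
  newtons=30,
)

```text
t: 4.88
tool_pos: [0.4745, -0.0743, 0.0914]
tool_rot: [-2.917, -1.153, 0.001]
contact_force: [2.7, -0.5, 4.4]
opening: 0.0233
```

```bash
python3 - <<'E'
from h import *
st();im=grab('wrist','w6.png')
E
```

```text
t 4.88 p [ 0.4745 -0.0743  0.0914] yaw -46.9 F [ 2.7 -0.5  4.4] s,w -0.0771 -0.0581 polar 0.0966 -138.3 op 0.0233 q6 0.5
```

View pics/w6.png

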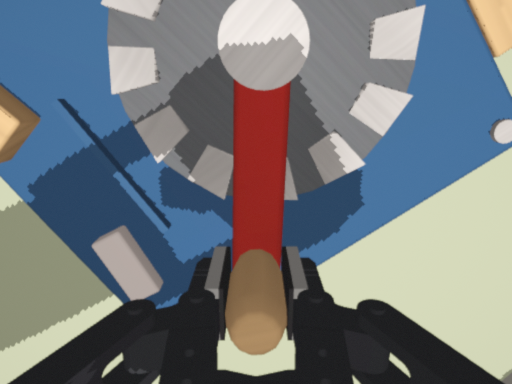

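```bash
cat >> h.py <<'E'
from scipy.spatial.transform import Rotation as R
def arc(phis,r=.098,z=.091,dyaw=None):
    o=st();M=R.from_rotvec(o['tool_rot']).as_matrix();yaw=np.degrees(np.arctan2(M[1,1],M[0,1]))
    rows=[]
    for ph in phis:
        a=np.radians(ph);T=np.r_[A+r*np.array([np.cos(a),np.sin(a)]),z]
        d=(T-o['tool_pos'])/.06
        tw=(ph+92-yaw)/10
        print('phi',ph,dict(dx=d[0].round(2),dy=d[1].round(2),dz=d[2].round(2),twist=round(tw,2)))
    F=o['contact_force'];a=np.radians(phis[0]);print('tangential F on tool',F@[-np.sin(a),np.cos(a),0],'radial',F@[np.cos(a),np.sin(a),0])
E
python3 - <<'E'
from h import *
arc([-132,-124,-116,-108,-102])
E
```

```text
t 4.92 p [ 0.4744 -0.0743  0.0914] yaw -46.9 F [ 3.2 -1.4  4.9] s,w -0.0771 -0.0582 polar 0.0966 -138.3 op 0.0229 q6 0.5
phi -132 {'dx': np.float64(0.11), 'dy': np.float64(-0.14), 'dz': np.float64(-0.01), 'twist': np.float64(0.69)}
phi -124 {'dx': np.float64(0.29), 'dy': np.float64(-0.28), 'dz': np.float64(-0.01), 'twist': np.float64(1.49)}
phi -116 {'dx': np.float64(0.49), 'dy': np.float64(-0.4), 'dz': np.float64(-0.01), 'twist': np.float64(2.29)}
phi -108 {'dx': np.float64(0.7), 'dy': np.float64(-0.48), 'dz': np.float64(-0.01), 'twist': np.float64(3.09)}
phi -102 {'dx': np.float64(0.86), 'dy': np.float64(-0.53), 'dz': np.float64(-0.01), 'twist': np.float64(3.69)}
tangential F on tool 3.286364997692573 radial -1.0805973532748983
```

>>> jog_arm(
  steps=[
    {"dx": 0.11, "dy": -0.14, "dz": 0, "twist": 0.7},
    {"dx": 0.29, "dy": -0.28, "dz": 0, "twist": 1.5},
    {"dx": 0.49, "dy": -0.4, "dz": 0, "twist": 2.3},
    {"dx": 0.7, "dy": -0.48, "dz": 0, "twist": 3.1},
    {"dx": 0.86, "dy": -0.53, "dz": 0, "twist": 3.7},
  ],
)

```text
t: 5.55
tool_pos: [0.5251, -0.1044, 0.0914]
tool_rot: [-2.393, -2.02, 0.003]
contact_force: [-4.4, 7.3, 7.7]
opening: 0.0234
```

```bash
python3 - <<'E'
from h import *
arc([-100,-98.6,-97.4,-96.2,-95])
E
```

```text
t 5.55 p [ 0.5251 -0.1044  0.0914] yaw -9.7 F [-4.4  7.3  7.7] s,w -0.0967 -0.0026 polar 0.0967 -102.9 op 0.0234 q6 -0.17
phi -100 {'dx': np.float64(0.07), 'dy': np.float64(-0.04), 'dz': np.float64(-0.01), 'twist': np.float64(0.17)}
phi -98.6 {'dx': np.float64(0.11), 'dy': np.float64(-0.04), 'dz': np.float64(-0.01), 'twist': np.float64(0.31)}
phi -97.4 {'dx': np.float64(0.15), 'dy': np.float64(-0.05), 'dz': np.float64(-0.01), 'twist': np.float64(0.43)}
phi -96.2 {'dx': np.float64(0.18), 'dy': np.float64(-0.05), 'dz': np.float64(-0.01), 'twist': np.float64(0.55)}
phi -95 {'dx': np.float64(0.22), 'dy': np.float64(-0.06), 'dz': np.float64(-0.01), 'twist': np.float64(0.67)}
tangential F on tool -5.608669549465204 radial -6.434911974344503
```

>>> jog_arm(
  steps=[
    {"dx": 0.07, "dy": -0.01, "dz": 0.03, "twist": 0.2},
    {"dx": 0.11, "dy": -0.02, "dz": 0.03, "twist": 0.3},
    {"dx": 0.15, "dy": -0.02, "dz": 0.03, "twist": 0.4},
    {"dx": 0.18, "dy": -0.03, "dz": 0.03, "twist": 0.5},
    {"dx": 0.22, "dy": -0.03, "dz": 0.03, "twist": 0.7},
  ],
)

```text
t: 6.18
tool_pos: [0.5357, -0.1059, 0.0915]
tool_rot: [-2.261, -2.159, 0.01]
contact_force: [-6.2, -0.8, -0.1]
opening: 0.0232
```

```bash
python3 - <<'E'
from h import *
arc([-94,-93,-92,-91,-90],r=.096,z=.093)
E
```

```text
t 6.17 p [ 0.5357 -0.1059  0.0915] yaw -2.6 F [-6.2 -0.8 -0.1] s,w -0.096 0.0081 polar 0.0964 -96.5 op 0.0232 q6 -0.29
phi -94 {'dx': np.float64(0.07), 'dy': np.float64(0.0), 'dz': np.float64(0.02), 'twist': np.float64(0.06)}
phi -93 {'dx': np.float64(0.1), 'dy': np.float64(-0.0), 'dz': np.float64(0.02), 'twist': np.float64(0.16)}
phi -92 {'dx': np.float64(0.13), 'dy': np.float64(-0.0), 'dz': np.float64(0.02), 'twist': np.float64(0.26)}
phi -91 {'dx': np.float64(0.15), 'dy': np.float64(-0.0), 'dz': np.float64(0.02), 'twist': np.float64(0.36)}
phi -90 {'dx': np.float64(0.18), 'dy': np.float64(-0.0), 'dz': np.float64(0.02), 'twist': np.float64(0.46)}
tangential F on tool -6.104751541899718 radial 1.208546525758768
```

>>> jog_arm(
  steps=[
    {"dx": 0.07, "dy": 0, "dz": 0, "twist": 0.1},
    {"dx": 0.1, "dy": 0, "dz": 0, "twist": 0.2},
    {"dx": 0.1, "dy": 0, "dz": 0, "twist": 0.2},
  ],
)

```text
t: 6.55
tool_pos: [0.5408, -0.1063, 0.0915]
tool_rot: [-2.222, -2.197, 0.014]
contact_force: [-4.0, -1.2, 4.0]
opening: 0.0231
```

```bash
python3 - <<'E'
from h import *
arc([-92,-91,-90],r=.096,z=.092)
E
```

```text
t 6.55 p [ 0.5408 -0.1063  0.0915] yaw -0.7 F [-4.  -1.2  4. ] s,w -0.0955 0.0131 polar 0.0964 -93.5 op 0.0231 q6 -0.32
phi -92 {'dx': np.float64(0.04), 'dy': np.float64(0.0), 'dz': np.float64(0.01), 'twist': np.float64(0.07)}
phi -91 {'dx': np.float64(0.07), 'dy': np.float64(0.0), 'dz': np.float64(0.01), 'twist': np.float64(0.17)}
phi -90 {'dx': np.float64(0.1), 'dy': np.float64(0.0), 'dz': np.float64(0.01), 'twist': np.float64(0.27)}
tangential F on tool -3.9978359747591514 radial 1.3503509421710744
```

>>> jog_arm(
  steps=[
    {"dx": 0.04, "dy": 0, "dz": 0, "twist": 0.1},
    {"dx": 0.07, "dy": 0, "dz": 0, "twist": 0.2},
    {"dx": 0.07, "dy": 0, "dz": 0, "twist": 0.2},
  ],
)

```text
t: 6.92
tool_pos: [0.5443, -0.1064, 0.0914]
tool_rot: [-2.184, -2.234, 0.016]
contact_force: [-5.2, -0.5, 3.5]
opening: 0.023
```

```bash
python3 - <<'E'
from h import *
arc([-90,-89],r=.096,z=.092)
E
```

```text
t 6.92 p [ 0.5443 -0.1064  0.0914] yaw 1.3 F [-5.2 -0.5  3.5] s,w -0.0949 0.0166 polar 0.0963 -91.4 op 0.023 q6 -0.35
phi -90 {'dx': np.float64(0.04), 'dy': np.float64(0.0), 'dz': np.float64(0.01), 'twist': np.float64(0.07)}
phi -89 {'dx': np.float64(0.07), 'dy': np.float64(0.01), 'dz': np.float64(0.01), 'twist': np.float64(0.17)}
tangential F on tool -5.190794807317389 radial 0.47511903570084624
```

>>> jog_arm(
  steps=[
    {"dx": 0.03, "dy": 0, "dz": 0, "twist": 0.1},
    {"dx": 0.05, "dy": 0, "dz": 0, "twist": 0.2},
    {"dx": 0.05, "dy": 0, "dz": 0, "twist": 0.2},
  ],
)

```text
t: 7.3
tool_pos: [0.5469, -0.1064, 0.0914]
tool_rot: [-2.145, -2.271, 0.018]
contact_force: [-4.3, -0.2, 5.0]
opening: 0.0235
```

>>> jog_arm(
  steps=[
    {"dx": 0.03, "dy": 0, "dz": 0, "twist": 0.1},
    {"dx": 0.05, "dy": 0, "dz": 0, "twist": 0.2},
    {"dx": 0.05, "dy": 0, "dz": 0, "twist": 0.2},
  ],
)

```text
t: 7.68
tool_pos: [0.5498, -0.1064, 0.0915]
tool_rot: [-2.106, -2.307, 0.018]
contact_force: [-4.9, -0.1, 3.7]
opening: 0.0233
```

```bash
python3 - <<'E'
from h import *
arc([-86,-85],r=.096,z=.092)
E
```

```text
t 7.67 p [ 0.5498 -0.1064  0.0915] yaw 5.2 F [-4.9 -0.1  3.7] s,w -0.0938 0.022 polar 0.0963 -88.1 op 0.0233 q6 -0.41
phi -86 {'dx': np.float64(0.06), 'dy': np.float64(0.01), 'dz': np.float64(0.01), 'twist': np.float64(0.08)}
phi -85 {'dx': np.float64(0.09), 'dy': np.float64(0.01), 'dz': np.float64(0.01), 'twist': np.float64(0.18)}
tangential F on tool -4.880524658344211 radial -0.23398291221584186
```

>>> jog_arm(
  steps=[
    {"dx": 0.03, "dy": 0, "dz": 0, "twist": 0.1},
    {"dx": 0.05, "dy": 0.01, "dz": 0, "twist": 0.1},
    {"dx": 0.05, "dy": 0.01, "dz": 0, "twist": 0.1},
  ],
)

```text
t: 8.05
tool_pos: [0.5528, -0.1061, 0.0915]
tool_rot: [-2.086, -2.326, 0.019]
contact_force: [-4.1, -1.9, 2.9]
opening: 0.0231
```

>>> jog_arm(
  steps=[
    {"dx": 0.03, "dy": 0, "dz": 0, "twist": 0.1},
    {"dx": 0.05, "dy": 0, "dz": 0, "twist": 0.2},
    {"dx": 0.05, "dy": 0, "dz": 0, "twist": 0.2},
  ],
)

```text
t: 8.43
tool_pos: [0.5558, -0.1059, 0.0915]
tool_rot: [-2.046, -2.362, 0.019]
contact_force: [-4.7, -0.4, 3.6]
opening: 0.0232
```

>>> jog_arm(
  steps=[
    {"dx": 0.03, "dy": 0, "dz": 0, "twist": 0.1},
    {"dx": 0.05, "dy": 0.01, "dz": 0, "twist": 0.2},
    {"dx": 0.05, "dy": 0.01, "dz": 0, "twist": 0.2},
  ],
)

```text
t: 8.8
tool_pos: [0.5589, -0.1055, 0.0915]
tool_rot: [-2.005, -2.397, 0.02]
contact_force: [-3.4, -1.7, 2.8]
opening: 0.0232
```

>>> jog_arm(
  steps=[
    {"dx": 0.03, "dy": 0, "dz": 0, "twist": 0.1},
    {"dx": 0.05, "dy": 0.01, "dz": 0, "twist": 0.2},
    {"dx": 0.05, "dy": 0.01, "dz": 0, "twist": 0.2},
  ],
)

```text
t: 9.18
tool_pos: [0.562, -0.105, 0.0915]
tool_rot: [-1.963, -2.432, 0.02]
contact_force: [-3.7, -1.8, 3.2]
opening: 0.0234
```

```bash
python3 - <<'E'
from h import *
arc([-80,-79,-78],r=.096,z=.092)
E
```

```text
t 9.18 p [ 0.562  -0.105   0.0915] yaw 12.2 F [-3.7 -1.8  3.2] s,w -0.0901 0.0337 polar 0.0962 -80.8 op 0.0234 q6 -0.52
phi -80 {'dx': np.float64(0.02), 'dy': np.float64(0.01), 'dz': np.float64(0.01), 'twist': np.float64(-0.02)}
phi -79 {'dx': np.float64(0.05), 'dy': np.float64(0.01), 'dz': np.float64(0.01), 'twist': np.float64(0.08)}
phi -78 {'dx': np.float64(0.08), 'dy': np.float64(0.02), 'dz': np.float64(0.01), 'twist': np.float64(0.18)}
tangential F on tool -3.9391256966399326 radial 1.1028428471780671
```

>>> jog_arm(
  steps=[
    {"dx": 0.03, "dy": 0.01, "dz": 0, "twist": 0.1},
    {"dx": 0.05, "dy": 0.01, "dz": 0, "twist": 0.1},
    {"dx": 0.05, "dy": 0.01, "dz": 0, "twist": 0.1},
  ],
)

```text
t: 9.55
tool_pos: [0.5651, -0.1044, 0.0915]
tool_rot: [-1.943, -2.449, 0.02]
contact_force: [-4.8, -1.9, 4.2]
opening: 0.0234
```

>>> jog_arm(
  steps=[
    {"dx": 0.03, "dy": 0.01, "dz": 0, "twist": 0.1},
    {"dx": 0.05, "dy": 0.01, "dz": 0, "twist": 0.2},
    {"dx": 0.05, "dy": 0.01, "dz": 0, "twist": 0.2},
  ],
)

```text
t: 9.93
tool_pos: [0.5681, -0.1038, 0.0915]
tool_rot: [-1.9, -2.483, 0.02]
contact_force: [-4.4, -1.5, 2.7]
opening: 0.0228
```

>>> jog_arm(
  steps=[
    {"dx": 0.03, "dy": 0.01, "dz": 0, "twist": 0.1},
    {"dx": 0.05, "dy": 0.01, "dz": 0, "twist": 0.2},
    {"dx": 0.05, "dy": 0.01, "dz": 0, "twist": 0.2},
  ],
)

```text
t: 10.3
tool_pos: [0.5711, -0.103, 0.0914]
tool_rot: [-1.856, -2.515, 0.02]
contact_force: [-4.8, -1.0, 4.7]
opening: 0.0233
```

>>> jog_arm(
  steps=[
    {"dx": 0.03, "dy": 0.01, "dz": 0, "twist": 0.1},
    {"dx": 0.05, "dy": 0.01, "dz": 0, "twist": 0.2},
    {"dx": 0.05, "dy": 0.01, "dz": 0, "twist": 0.2},
  ],
)

```text
t: 10.68
tool_pos: [0.5742, -0.1022, 0.0914]
tool_rot: [-1.812, -2.547, 0.02]
contact_force: [-4.2, -0.4, 3.1]
opening: 0.0229
```

```bash
python3 - <<'E'
from h import *
arc([-73,-72,-71],r=.096,z=.092)
E
```

```text
t 10.68 p [ 0.5742 -0.1022  0.0914] yaw 19.1 F [-4.2 -0.4  3.1] s,w -0.0849 0.0451 polar 0.0961 -73.3 op 0.0229 q6 -0.63
phi -73 {'dx': np.float64(0.01), 'dy': np.float64(0.0), 'dz': np.float64(0.01), 'twist': np.float64(-0.01)}
phi -72 {'dx': np.float64(0.04), 'dy': np.float64(0.01), 'dz': np.float64(0.01), 'twist': np.float64(0.09)}
phi -71 {'dx': np.float64(0.06), 'dy': np.float64(0.02), 'dz': np.float64(0.01), 'twist': np.float64(0.19)}
tangential F on tool -4.088816920682989 radial -0.8509360201085115
```

>>> jog_arm(
  steps=[
    {"dx": 0.03, "dy": 0.01, "dz": 0, "twist": 0.1},
    {"dx": 0.05, "dy": 0.02, "dz": 0, "twist": 0.1},
    {"dx": 0.05, "dy": 0.02, "dz": 0, "twist": 0.1},
  ],
)

```text
t: 11.05
tool_pos: [0.5773, -0.101, 0.0914]
tool_rot: [-1.791, -2.563, 0.02]
contact_force: [-3.9, -1.2, 2.8]
opening: 0.0229
```

>>> jog_arm(
  steps=[
    {"dx": 0.03, "dy": 0.01, "dz": 0, "twist": 0.1},
    {"dx": 0.05, "dy": 0.02, "dz": 0, "twist": 0.2},
    {"dx": 0.05, "dy": 0.02, "dz": 0, "twist": 0.2},
  ],
)

```text
t: 11.42
tool_pos: [0.5804, -0.0999, 0.0915]
tool_rot: [-1.746, -2.594, 0.021]
contact_force: [-4.1, -1.0, 3.1]
opening: 0.0233
```

>>> jog_arm(
  steps=[
    {"dx": 0.03, "dy": 0.01, "dz": 0, "twist": 0.1},
    {"dx": 0.05, "dy": 0.02, "dz": 0, "twist": 0.2},
    {"dx": 0.05, "dy": 0.02, "dz": 0, "twist": 0.2},
  ],
)

```text
t: 11.8
tool_pos: [0.5835, -0.0986, 0.0914]
tool_rot: [-1.701, -2.624, 0.021]
contact_force: [-5.1, -1.6, 3.8]
opening: 0.0232
```

>>> jog_arm(
  steps=[
    {"dx": 0.03, "dy": 0.01, "dz": 0, "twist": 0.1},
    {"dx": 0.05, "dy": 0.02, "dz": 0, "twist": 0.2},
    {"dx": 0.05, "dy": 0.02, "dz": 0, "twist": 0.2},
  ],
)

```text
t: 12.18
tool_pos: [0.5865, -0.0973, 0.0914]
tool_rot: [-1.655, -2.653, 0.021]
contact_force: [-4.4, -1.1, 4.1]
opening: 0.0233
```

```bash
python3 - <<'E'
from h import *
arc([-65,-64,-63],r=.096,z=.092)
E
```

```text
t 12.18 p [ 0.5865 -0.0973  0.0914] yaw 26.1 F [-4.4 -1.1  4.1] s,w -0.0777 0.0562 polar 0.0959 -65.4 op 0.0233 q6 -0.74
phi -65 {'dx': np.float64(0.01), 'dy': np.float64(0.0), 'dz': np.float64(0.01), 'twist': np.float64(0.09)}
phi -64 {'dx': np.float64(0.04), 'dy': np.float64(0.02), 'dz': np.float64(0.01), 'twist': np.float64(0.19)}
phi -63 {'dx': np.float64(0.06), 'dy': np.float64(0.03), 'dz': np.float64(0.01), 'twist': np.float64(0.29)}
tangential F on tool -4.394763293454516 radial -0.8816266465729021
```

>>> jog_arm(
  steps=[
    {"dx": 0.02, "dy": 0.01, "dz": 0, "twist": 0.2},
    {"dx": 0.05, "dy": 0.02, "dz": 0, "twist": 0.2},
    {"dx": 0.05, "dy": 0.02, "dz": 0, "twist": 0.2},
  ],
)

```text
t: 12.55
tool_pos: [0.5883, -0.0965, 0.0914]
tool_rot: [-1.608, -2.68, 0.025]
contact_force: [-9.8, -1.9, 6.1]
opening: 0.0233
```

>>> jog_arm(
  steps=[
    {"dx": 0.03, "dy": 0.01, "dz": 0, "twist": 0},
    {"dx": 0.03, "dy": 0.01, "dz": 0, "twist": 0},
    {"dx": 0.03, "dy": 0.01, "dz": 0, "twist": 0},
  ],
)

```text
t: 12.92
tool_pos: [0.5884, -0.0964, 0.0914]
tool_rot: [-1.607, -2.676, 0.029]
contact_force: [-11.3, -3.9, 8.6]
opening: 0.023
```

```bash
python3 - <<'E'
from h import *
st();grab('scene','s7.png');im=grab('top','t7.png');f=cv2.imread('pics/t7.png')[165:285,190:325];cv2.imwrite('pics/t7z.png',cv2.resize(f,None,fx=4,fy=4))
f=cv2.imread('pics/s7.png')[120:265,200:360];cv2.imwrite('pics/s7z.png',cv2.resize(f,None,fx=4,fy=4))
st()
E
```

```text
t 12.93 p [ 0.5884 -0.0964  0.0914] yaw 28.1 F [-11.3  -3.9   8.6] s,w -0.0764 0.0579 polar 0.0959 -64.2 op 0.023 q6 -0.77
t 13.03 p [ 0.5884 -0.0964  0.0914] yaw 28.0 F [-11.2  -3.3   7.1] s,w -0.0764 0.0579 polar 0.0959 -64.1 op 0.0233 q6 -0.77
```

View pics/s7z.png

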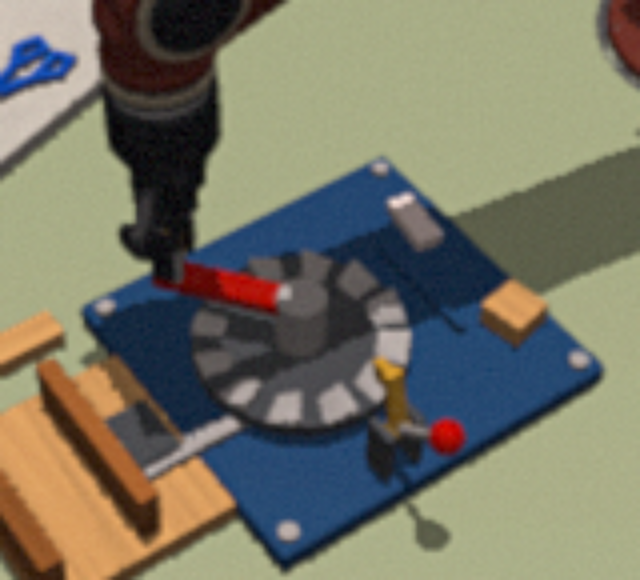

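View pics/t7z.png

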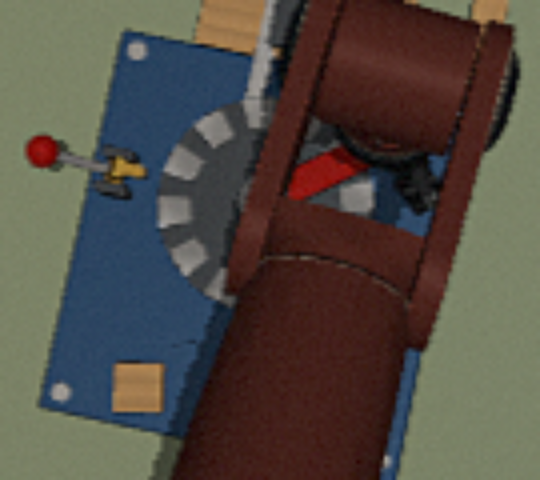

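>>> jog_arm(
  steps=[
    {"dx": 0, "dy": 0, "dz": 0, "twist": 0},
    {"dx": 0, "dy": 0, "dz": 0, "twist": 0},
  ],
)

```text
t: 13.28
tool_pos: [0.5883, -0.0964, 0.0915]
tool_rot: [-1.607, -2.676, 0.029]
contact_force: [-5.0, -1.5, 5.1]
opening: 0.0233
```

>>> jog_arm(
  steps=[
    {"dx": 0, "dy": 0, "dz": 0, "twist": 0},
    {"dx": 0, "dy": 0, "dz": 0, "twist": 0},
    {"dx": 0, "dy": 0, "dz": 0, "twist": 0},
    {"dx": 0, "dy": 0, "dz": 0, "twist": 0},
  ],
  gripper=60,
)

```text
t: 13.78
tool_pos: [0.5884, -0.0963, 0.0914]
tool_rot: [-1.607, -2.676, 0.029]
contact_force: [-0.3, 0.3, -0.4]
opening: 0.0652
```

>>> jog_arm(
  steps=[
    {"dx": 0, "dy": 0, "dz": 0.5, "twist": 0},
    {"dx": 0, "dy": 0, "dz": 1.2, "twist": 0},
    {"dx": 0, "dy": 0, "dz": 1.8, "twist": 0},
    {"dx": 0, "dy": 0, "dz": 1.8, "twist": 0},
  ],
)

```text
t: 14.28
tool_pos: [0.5907, -0.0969, 0.2039]
tool_rot: [-1.611, -2.683, 0.025]
contact_force: [-1.1, 0.4, 0.2]
opening: 0.0654
```

>>> jog_arm(
  steps=[
    {"dx": -0.06, "dy": 1, "dz": 0, "twist": -1},
    {"dx": -0.06, "dy": 2, "dz": 0, "twist": -2},
    {"dx": -0.06, "dy": 3, "dz": 0, "twist": -3},
    {"dx": -0.06, "dy": 4, "dz": 0, "twist": -3.9},
    {"dx": -0.06, "dy": 4.6, "dz": 0, "twist": -3.9},
  ],
  gripper=255,
)

```text
t: 14.9
tool_pos: [0.586, 0.1817, 0.2021]
tool_rot: [-2.408, -1.989, 0.02]
contact_force: [0.1, -0.2, -0.4]
opening: 0.0001
```

```bash
python3 - <<'E'
from h import *
st();grab('scene','s8.png');im=grab('top','t8.png');f=cv2.imread('pics/t8.png')[165:285,190:325];cv2.imwrite('pics/t8z.png',cv2.resize(f,None,fx=4,fy=4))
st()
E
```

```text
t 14.9 p [0.586  0.1817 0.2021] yaw -10.9 F [ 0.1 -0.2 -0.4] s,w 0.1958 0.001 polar 0.1958 78.4 op 0.0001 q6 0.36
t 15.0 p [0.5859 0.1824 0.2021] yaw -10.7 F [ 0.3  0.5 -0.5] s,w 0.1965 0.0008 polar 0.1965 78.5 op 0.0002 q6 0.36
```

View pics/t8z.png

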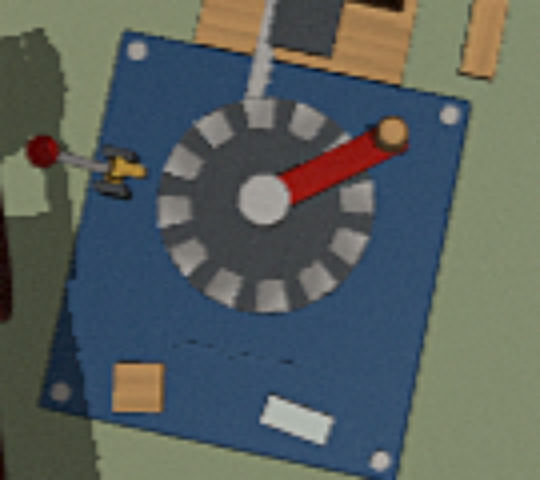

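>>> jog_arm(
  steps=[
    {"dx": 0, "dy": 0, "dz": -0.8, "twist": 0},
    {"dx": 0, "dy": 0, "dz": -1.4, "twist": 0},
    {"dx": 0, "dy": 0, "dz": -1.7, "twist": 0},
    {"dx": 0, "dy": 0, "dz": -1.7, "twist": 0},
  ],
)

```text
t: 15.5
tool_pos: [0.5848, 0.1816, 0.0981]
tool_rot: [-2.404, -1.991, 0.025]
contact_force: [-0.7, 0.0, 0.1]
opening: 0.0001
```

```bash
python3 - <<'E'
from h import *
st()
E
```

```text
t 15.5 p [0.5848 0.1816 0.0981] yaw -10.7 F [-0.7  0.   0.1] s,w 0.1955 -0.0001 polar 0.1955 78.7 op 0.0001 q6 0.36
```

>>> jog_arm(
  steps=[
    {"dx": -0.05, "dy": -0.26, "dz": 0.05, "twist": 0},
    {"dx": -0.1, "dy": -0.5, "dz": 0.15, "twist": 0},
    {"dx": -0.15, "dy": -0.75, "dz": 0.25, "twist": 0},
    {"dx": -0.19, "dy": -0.95, "dz": 0.3, "twist": 0},
    {"dx": -0.22, "dy": -1.12, "dz": 0.32, "twist": 0},
  ],
)

```text
t: 16.12
tool_pos: [0.5742, 0.1137, 0.1225]
tool_rot: [-2.408, -1.994, 0.015]
contact_force: [0.5, 0.0, -0.1]
opening: 0.0
```

```bash
python3 - <<'E'
from h import *
st();grab('scene','s9.png')
f=cv2.imread('pics/s9.png')[120:265,200:360];cv2.imwrite('pics/s9z.png',cv2.resize(f,None,fx=4,fy=4))
E
```

```text
t 16.12 p [0.5742 0.1137 0.1225] yaw -10.7 F [ 0.5  0.  -0.1] s,w 0.1268 0.0028 polar 0.1268 77.4 op 0.0 q6 0.25
```

View pics/s9z.png

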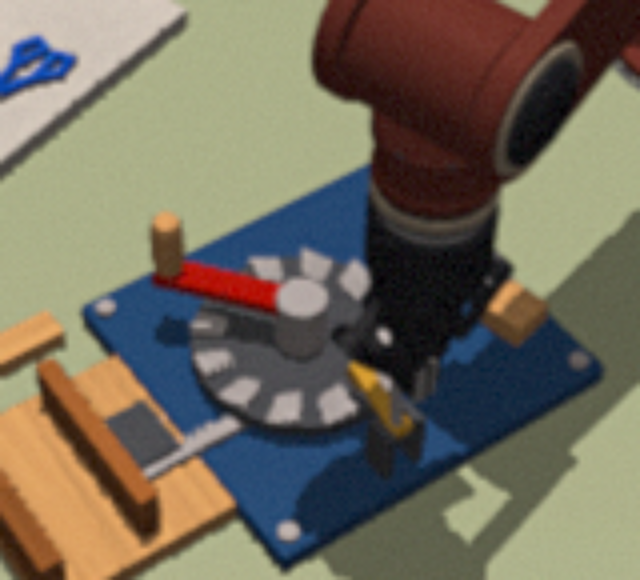

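>>> jog_arm(
  steps=[
    {"dx": 0.05, "dy": 0.2, "dz": 0.3, "twist": 0},
    {"dx": 0.1, "dy": 0.5, "dz": 1, "twist": 0},
    {"dx": 0.2, "dy": 1.2, "dz": 1.6, "twist": 0},
    {"dx": -0.5, "dy": 2, "dz": 1.6, "twist": 0},
    {"dx": -0.5, "dy": 2.5, "dz": 1.6, "twist": 0},
  ],
)

```text
t: 16.8
tool_pos: [0.5417, 0.2649, 0.2187]
tool_rot: [-2.406, -1.995, 0.017]
contact_force: [0.5, -0.7, -0.6]
opening: 0.0001
```

```bash
python3 - <<'E'
from h import *
import pickle
st();im=grab('scene','s10.png');pickle.dump(im,open('s10.pkl','wb'));t=grab('top','t10.png');pickle.dump(t,open('t10.pkl','wb'))
f=cv2.imread('pics/s10.png')[145:265,200:360];cv2.imwrite('pics/s10z.png',cv2.resize(f,None,fx=5,fy=5,interpolation=cv2.INTER_CUBIC))
f=cv2.imread('pics/t10.png')[165:285,190:325];cv2.imwrite('pics/t10z.png',cv2.resize(f,None,fx=5,fy=5,interpolation=cv2.INTER_CUBIC))
for I in (pickle.load(open('scene0.pkl','rb')),im):
    F=I['frame'].astype(int);m=(F[...,0]>120)&(F[...,1]<60)&(F[...,2]<60);m[:198]=0;m[225:]=0;m[:,:285]=0;m[:,305:]=0
    v,u=np.nonzero(m);print('scene knob',u.mean(),v.mean(),len(u))
for I in (pickle.load(open('top0.pkl','rb')),t):
    F=I['frame'].astype(int);m=(F[...,0]>90)&(F[...,1]<45)&(F[...,2]<45);m[:195]=0;m[222:]=0;m[:,:195]=0;m[:,235:]=0
    v,u=np.nonzero(m);print('top knob',u.mean(),v.mean(),len(u))
E
```

```text
t 16.8 p [0.5417 0.2649 0.2187] yaw -10.7 F [ 0.5 -0.7 -0.6] s,w 0.2687 -0.0587 polar 0.2751 91.0 op 0.0001 q6 0.51
scene knob 294.39473684210526 205.5 38
scene knob 292.425 204.8 40
top knob 224.6590909090909 207.13636363636363 44
top knob 227.28 207.64 50
```

View pics/s10z.png

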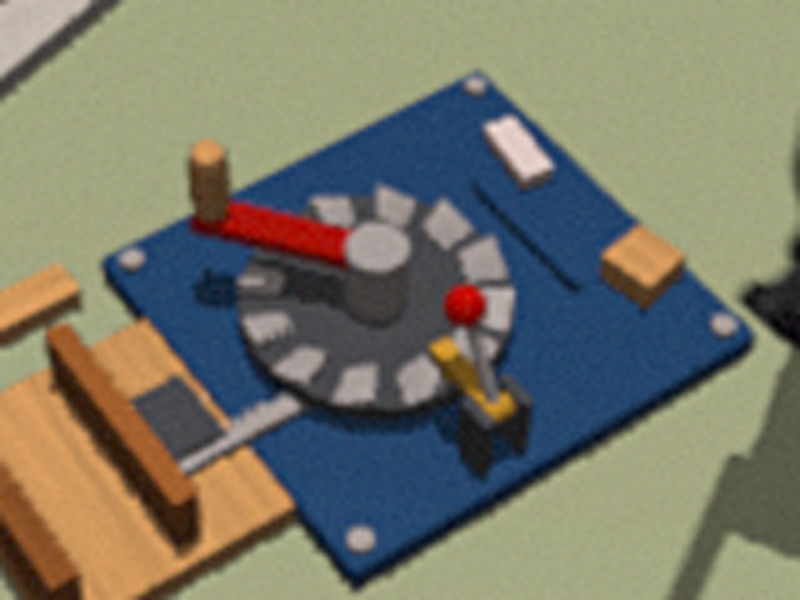

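View pics/t10z.png

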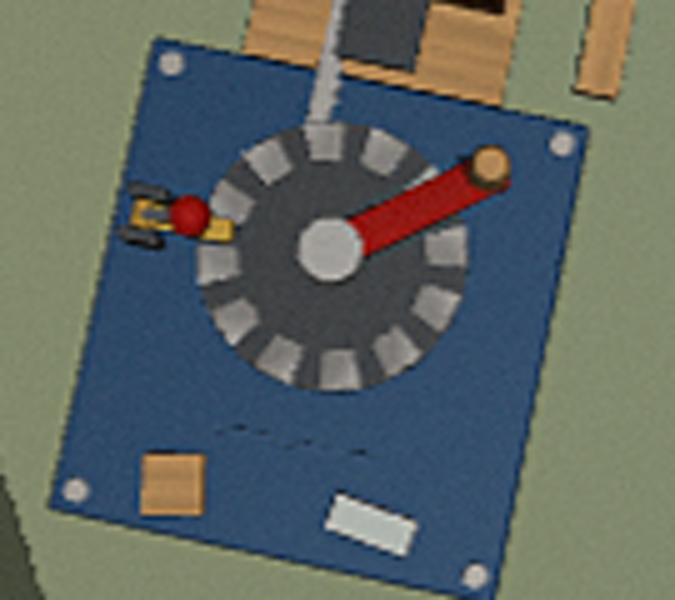

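```bash
python3 - <<'E'
from h import *
import pickle
t=pickle.load(open('t10.pkl','rb'))
for n,p,z in(('grip',(490,164),.134),('knob',(190,215),.114)):
    P=world(t,190+(p[0]-2)/5,165+(p[1]-2)/5,z);d=P[:2]-A;print(n,P,np.linalg.norm(d),np.degrees(np.arctan2(d[1],d[0])),'s',d@U)
o=ctrl.get_obs();print(o['t'],o['contact_force'],abs(o['dq']).max())
print(ctrl.finish_job())
E
```

```text
grip [ 0.58953758 -0.09870424  0.134     ] 0.09845987706250449 -64.14518723227492 s -0.07847316171378256
knob [0.56163869 0.06785306 0.114     ] 0.07939044051417152 79.08065863712517 s 0.07938868839867594
16.9 [-0.45067326 -0.50074933  0.07864136] 0.052232818205089175
the job is handed in; nothing more can be done
None
```

I threw the pawl right back by its knob and turned the crank backward about 74° (1.29 rad) until it met the end stop. Then I tipped the pawl down again, backed the arm clear and handed the job in at about 17 s. `finish_job()` gives no verdict, so these are my own checks:

- **End stop:** the force at the grip rose from about 4.5 N to 12 N and the crank stopped moving, well under the 20 N strain limit. I eased the force off before opening the gripper.
- **Crank position:** it reads -64.1° in the last picture, the same as when I felt the stop, so it did not spring back.
- **Pawl:** it stayed thrown back in every picture while I turned the crank. At the end the knob is 79.4 mm from the axle, which matches fully down (79.5 mm). The last pictures show the nose in a tooth gap.
- **Other things:** the eraser, corner block and batten look unmoved in the last pictures. I did not check the other bystanders again, but the arm met nothing else on the way.

One move call was refused for missing a "twist" value, and I resent it with no effect on the scene. The first camera estimates of the grip's position differed by up to 4.6 mm between views, and it settled once the jaws closed on it. No check failed at the end.

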